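Complete the food parcel and show its tin to the code reader

ROBOT

A 6-joint arm with a two-finger parallel gripper is mounted at the origin on the work surface. World frame = base frame: x ahead of the robot, y to its left, z up, the work surface at z = 0. Lengths are in mm, angles in rad, forces in N, time in s.
With the tool pointing down it reaches from about 350 to 875 mm from the base axis. Payload 4.2 kg.
Tool frame: the origin (TCP) lies on the mounting face of the last link; the fingertips stand 173 mm ahead of it and the grasp point (between the pads) lies 155 mm ahead of it; z points along the fingers, y is the direction in which the jaws open and shut (so a half turn about z gives the same grasp; the last joint's range is limited). The gripper opens to 85 mm and grips with 20 to 120 N. Pads are 22 mm wide; open, the fingers measure 114 mm over their backs; the gripper's body (76 mm by 85 mm) begins 54 mm behind the grasp point. The pads swing forward as they close: fully open they stand 13 mm farther back than shut.
Start: joints at [-0.937, 0.385, 0.008, 0, -1.194, -0.259], TCP at [228.818, -581.586, 404.712] pointing down, gripper open.
Joint ranges: [-3.14, 3.14], [-1.21, 2.06], [-1.07, 1.41], [-3.16, 2.05], [-2.99, -0.16], [-3.1, 3.1]. Speed limits (rad/s): [2.79, 2.79, 3.14, 3.14, 3.14, 3.14].

INTERFACE

Orientations are given as a unit quaternion [x, y, z, w].
In Python, from bench import arm gives the robot as it stands.
- The arm moves only by the shell command python3 -m jog 'ROWS' [OPENING]. ROWS is JSON, a list that holds one entry, the list of rows, each a list of 4 numbers: the shift along the tool's x, y, z in mm, then the turn about the tool's z in degrees. In form: [[[x, y, z, spin], ...]]. A call has exactly 5 rows; each row is the pose to reach, as a shift and turn from the pose measured when the call began, along the tool's axes at that moment; what a row does not reach only later rows make up. A row lasts 1/8 s, in which the tool goes at most 62.5 mm and 10.7 degrees, less where a joint would pass 70% of its speed; a pose out of reach is approached as far as the arm can. A call with a gripper value outside its range is refused whole. OPENING is the finger opening in mm, from 0 to 85.4, set as the call begins (- or left out, the last holds). The fingers move at their own pace and stop on an object; the grip force is fixed at half the most. Time passes only in rows, so rows that repeat a pose let the fingers close, or fill a call up. It gives the time, the measured TCP pose, the force and the opening at its end, in the units of the state.
- arm.read_state(): the state, without advancing time (a new reading comes with each control period).
- arm.get_image(name): name is "side" or "top"; returns (picture, depth): 384x512x3 uint8, blue, green, red; 384x512 float32, mm along the optical axis (not along the pixel's ray), 0 where there is no reading.
- arm.camera_params(name): a dict with "mtx" (3x3 intrinsics, pixels), "k1" (the pictures are not rectified: a ray, as slopes to the right and down, at radius r is drawn at 1 + k1 r^2 times it, then the intrinsics apply), "R" (3x3) and "t" (3): a world point X has camera coordinates R X + t. Camera axes: x right, y down, z forward; pixel columns grow to the right and rows downward; lengths in mm; the calibration is good to about 2 mm. A picture is of the moment at which its call begins. camera_params takes no time and is no camera call.
- arm.job_done(): hands the job in, once; it reports no verdict.
The state is a dict: "clock": time; "joints": joint angles; "joint_vel": joint speeds; "joint_efforts": joint torques, N m; "position": TCP position; "ee_rot": TCP orientation; "contact_force": force on the tool from outside, world axes, zero at the start; "wrist_torque": the same for the moment, N m; "gripper_width": finger opening in mm.
Only numpy, scipy, OpenCV 4.12 (cv2) and the standard library are available. Lean on these libraries where they do the work, as an engineer would, in place of code of your own. Each camera call takes 0.05 s, during which the arm holds its last target.

TASK

Finish packing the food parcel: stand the two lidded jars from the table upright in the crate's two empty cells, one per cell. Then take the tall flat tin out of the crate and hold it up still at the code reader's reading point (150 mm out from the lens, above the round pad), cap end up, with one broad face square to the sloping lens. Finish while still holding it there, jars all standing in the crate, and leave the cup and the steel can where they are.

Things in the scene. Friction and masses are not known exactly. Their poses are not given: they have to be found in the camera images.
- jar_a_center (a point): One of the two jars to pack, standing on the table: lidded glass jar, amber body with steel lid, 58 mm diameter (straight body for the lower 70 mm, lid 54 mm), 95 mm tall, about 0.3 kg; this point is its centre, 47.5 mm above its base; z is its upright axis
- jar_b_center (a point): The other of the two jars to pack, standing on the table: lidded glass jar, amber body with steel lid, 58 mm diameter (straight body for the lower 70 mm, lid 54 mm), 95 mm tall, about 0.3 kg; this point is its centre, 47.5 mm above its base; z is its upright axis
- jar_packed_center (a point): A third, identical jar that already stands in the crate and stays there: lidded glass jar, amber body with steel lid, 58 mm diameter (straight body for the lower 70 mm, lid 54 mm), 95 mm tall, about 0.3 kg; this point is its centre, 47.5 mm above its base; z is its upright axis
- crate: Plywood crate, fixed, 202 x 202 mm outside, 46 mm high; walls, cross dividers and floor 6 mm thick; 2 x 2 open cells, 98 mm apart. Origin at the centre of its underside, axes along its sides. At the start the tin stands in one cell, a jar in the diagonally opposite one; the other two are empty.
- cell1 (a point): centre of the inner floor of the crate's near left (-x, +y) cell (92 x 92 mm inside), 6 mm above the table; x and y along the crate's sides
- cell2 (a point): centre of the inner floor of the crate's far left (+x, +y) cell (92 x 92 mm inside), 6 mm above the table; x and y along the crate's sides
- cell3 (a point): centre of the inner floor of the crate's near right (-x, -y) cell (92 x 92 mm inside), 6 mm above the table; x and y along the crate's sides
- cell4 (a point): centre of the inner floor of the crate's far right (+x, -y) cell (92 x 92 mm inside), 6 mm above the table; x and y along the crate's sides
- tin_center (a point): Flat bare-metal tin standing in a crate cell, 36 mm thick (x) by 60 wide (y) by 150 tall (z), black screw cap (22 mm across, 10 high) on top, about 0.35 kg. This point is the centre of the metal body, 75 mm above its base. The broad faces, 60 x 150 mm, look along +x and -x and are alike: either may be shown. Gripped across its 60 mm width, both stay free.
- focus (a point): Reading point of the code reader, in empty air 150 mm out from the lens front, 220 mm above the table over the centre of the reader's round pad. x runs to the lens, rising 30 degrees away from the pad; y is level; z is 30 degrees off vertical, leaning away from the lens. The tin is right when centred here with its axes along these (or half round about z): its top leans 30 degrees away from the lens.
- reader: Code reader, fixed: grey base plate 270 x 120 x 6 mm from 60 mm before to 210 mm behind the centre of its round black rubber pad (80 mm across); steel post 20 mm thick, 185 mm behind the pad's centre; sloping grey head 75 x 60 x 50 mm (top about 360 mm up) with a round black lens looking down 30 degrees over the pad. Origin under the pad's centre, x towards the post.
- cup: White open cup, 70 mm across, 85 mm tall, origin at its underside; leave it where it is
- fish_can: Plain steel can, 72 mm across, 45 mm tall, origin at its underside; leave it where it is
Mind the look-alikes: they are no part of the job. What is shaped like the part that bears jar_b_center but green is not meant.

How it is judged (in metres and radians):
On the way:
1. both jars from the table stand upright in crate cells, one per cell, let go, beside the jar that was there ((horizontal distance between jar_a_center and cell1 below 0.035 m or horizontal distance between jar_a_center and cell2 below 0.035 m or horizontal distance between jar_a_center and cell3 below 0.035 m or horizontal distance between jar_a_center and cell4 below 0.035 m) and height (world z) of each of jar_a_center, jar_b_center, jar_packed_center below 0.062 m and angle between each of jar_a_center, jar_b_center, jar_packed_center's own z axis and vertical below 0.15 rad and linear speed of each of jar_a, jar_b, jar_packed below 0.03 m/s and (horizontal distance between jar_b_center and cell1 below 0.035 m or horizontal distance between jar_b_center and cell2 below 0.035 m or horizontal distance between jar_b_center and cell3 below 0.035 m or horizontal distance between jar_b_center and cell4 below 0.035 m) and (horizontal distance between jar_packed_center and cell1 below 0.035 m or horizontal distance between jar_packed_center and cell2 below 0.035 m or horizontal distance between jar_packed_center and cell3 below 0.035 m or horizontal distance between jar_packed_center and cell4 below 0.035 m) and contact force between each of jar_a, jar_b and the fingers below 0.2 N), for 0.2 s.
At the end, for the whole second after the job is handed in: All three jars stand upright (0.15 rad), at rest on crate cell floors; the fingers hold the tin still, its centre within 30 mm of the reading point, its x and z lines within 0.21 rad of the reading point's, cap end up, touching neither reader nor crate ((horizontal distance between jar_a_center and cell1 below 0.035 m or horizontal distance between jar_a_center and cell2 below 0.035 m or horizontal distance between jar_a_center and cell3 below 0.035 m or horizontal distance between jar_a_center and cell4 below 0.035 m) and height (world z) of each of jar_a_center, jar_b_center, jar_packed_center below 0.062 m and angle between each of jar_a_center, jar_b_center, jar_packed_center's own z axis and vertical below 0.15 rad and linear speed of each of jar_a, jar_b, jar_packed, tin below 0.03 m/s and (horizontal distance between jar_b_center and cell1 below 0.035 m or horizontal distance between jar_b_center and cell2 below 0.035 m or horizontal distance between jar_b_center and cell3 below 0.035 m or horizontal distance between jar_b_center and cell4 below 0.035 m) and (horizontal distance between jar_packed_center and cell1 below 0.035 m or horizontal distance between jar_packed_center and cell2 below 0.035 m or horizontal distance between jar_packed_center and cell3 below 0.035 m or horizontal distance between jar_packed_center and cell4 below 0.035 m) and distance between tin_center and focus below 0.03 m and angle between the x axis of tin_center and the x axis of focus, either way round below 0.21 rad and angle between the z axis of tin_center and the z axis of focus, either way round below 0.21 rad and angle between tin_center's own z axis and vertical below 0.8 rad and angular speed of tin below 0.2 rad/s and contact force between tin and the fingers above 2 N and contact force between tin and reader below 0.3 N and contact force between tin and crate below 0.3 N); the arm keeps its last pose, push and grip.
It fails at once if the cup is moved more than 40 mm (distance of cup from where it was at the start of the episode above 0.04 m).
It fails at once if the steel can is moved more than 40 mm (distance of fish_can from where it was at the start of the episode above 0.04 m).
It also fails if it takes over 72 s, if anything falls off the work surface, if the arm or the gripper's body presses on something with over 40 N, if the wrist force passes 120 N, or if a joint passes its speed limit or range.

## Working session

There is one attempt and no reset: what is moved stays moved. The work goes in short steps, Python scripts to look and compute and a shell command to move; the robot and the scene stay as the last step left them, time stands still between calls to the robot, and variables do not carry over. Pictures are saved under pics/ and viewed, and the job is handed in when it is done.

```bash
ls -la && mkdir -p pics
cat > h.py <<'E'
import numpy as np, cv2
from bench import arm
def snap(name,tag):
    im,d=arm.get_image(name); np.savez(f'{tag}_{name}.npz',im=im,d=d); cv2.imwrite(f'pics/{tag}_{name}.png',im); return im,d
def load(name,tag):
    z=np.load(f'{tag}_{name}.npz'); return z['im'],z['d']
def rays(name,uv):
    p=arm.camera_params(name); K=np.array(p['mtx'],float); k1=p['k1']
    uv=np.atleast_2d(np.array(uv,float))
    xy=np.c_[(uv[:,0]-K[0,2])/K[0,0],(uv[:,1]-K[1,2])/K[1,1]]
    und=cv2.undistortPoints(xy.reshape(-1,1,2),np.eye(3),np.array([k1,0,0,0.]))[:,0]
    R=np.array(p['R']);t=np.array(p['t']).ravel()
    dirs=np.c_[und,np.ones(len(und))]
    return -R.T@t, dirs@R   # unit-depth dirs in world
def onplane(name,uv,z):
    o,d=rays(name,uv); s=(z-o[2])/d[:,2]; return o+s[:,None]*d
def cloud(name,D):
    v,u=np.mgrid[:D.shape[0],:D.shape[1]]
    o,d=rays(name,np.c_[u.ravel(),v.ravel()]); P=o+d*D.reshape(-1,1)
    P[D.ravel()<=0]=np.nan; return P.reshape(D.shape+(3,))
def proj(name,X):
    p=arm.camera_params(name); c=np.atleast_2d(X)@np.array(p['R']).T+np.array(p['t']).ravel()
    xy=c[:,:2]/c[:,2:]; xy=xy*(1+p['k1']*(xy**2).sum(1))[:,None]; K=np.array(p['mtx']); return xy@K[:2,:2].T+K[:2,2]
E
python3 - <<'E'
from h import *
s=arm.read_state(); print({k:np.round(v,3) for k,v in s.items()})
for n in('side','top'):
    p=arm.camera_params(n); print(n,p)
    snap(n,'a')
E
```

```text
total 12
drwxr-xr-x  3 agent agent 4096 Dec  6 10:57 .
drwxr-xr-x 23 root  root  4096 Dec  6 10:57 ..
drwxr-xr-x  2 agent agent 4096 Dec  6 10:57 pics
{'clock': np.float64(0.0), 'joints': array([-9.370e-01,  3.860e-01,  7.000e-03, -1.000e-03, -1.194e+00,
       -2.590e-01]), 'joint_vel': array([ 0.001,  0.002,  0.001, -0.001,  0.   , -0.   ]), 'joint_efforts': array([-0.0000e+00, -3.9228e+01,  1.8840e+01,  4.1860e+00, -5.0000e-03,
        0.0000e+00]), 'position': array([ 228.751, -581.408,  403.586]), 'ee_rot': array([-0.186,  0.983,  0.001, -0.   ]), 'contact_force': array([-0.279, -0.199,  0.852]), 'wrist_torque': array([0.025, 0.065, 0.008]), 'gripper_width': np.float64(85.332)}
side {'mtx': array([[426.01201495,   0.        , 257.49017753],
       [  0.        , 426.01201495, 191.10474052],
       [  0.        ,   0.        ,   1.        ]]), 'k1': -0.007046231964514911, 'R': array([[-0.94009755, -0.34047923,  0.01704396],
       [-0.25172091,  0.65957341, -0.7082369 ],
       [ 0.22989821, -0.67010209, -0.70576908]]), 't': array([ 533.5301412 ,  258.34011084, 1006.16353948])}
top {'mtx': array([[353.93675976,   0.        , 256.89876805],
       [  0.        , 353.93675976, 191.81147078],
       [  0.        ,   0.        ,   1.        ]]), 'k1': 0.0076850254175732605, 'R': array([[ 8.43185030e-03, -9.99961354e-01,  2.48865862e-03],
       [-9.79717000e-01, -8.75938158e-03, -2.00194590e-01],
       [ 2.00208653e-01, -7.50170336e-04, -9.79752996e-01]]), 't': array([-16.02846956, 575.47292105, 928.86769947])}
```

View pics/a_top.png

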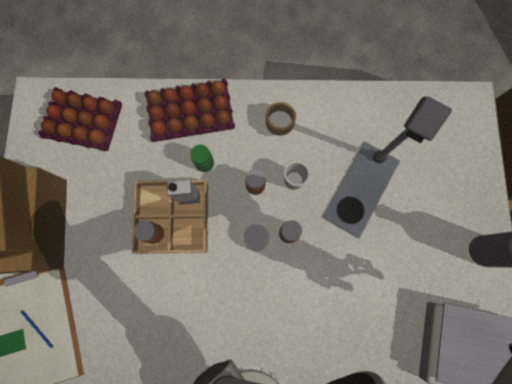

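View pics/a_side.png

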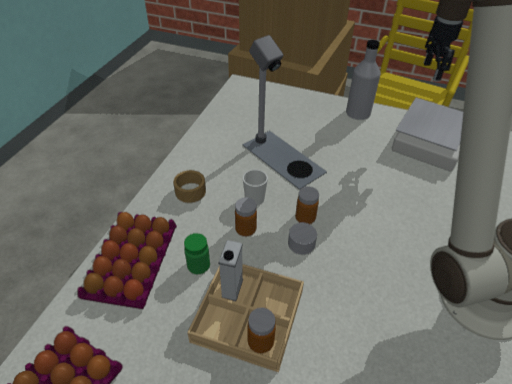

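Run:
```python
from h import *
im,d=load('top','a'); c=im[140:270,120:330]; cv2.imwrite('pics/c_top.png',cv2.resize(c,None,fx=3.6,fy=3.6,interpolation=cv2.INTER_CUBIC))
im,d=load('side','a'); c=im[160:370,180:340]; cv2.imwrite('pics/c_side.png',cv2.resize(c,None,fx=2.8,fy=2.8,interpolation=cv2.INTER_CUBIC))
for n in('top','side'):
    im,d=load(n,'a'); P=cloud(n,d)
    print(n,(d>0).mean())
    px={'top':[(256,178),(290,228),(148,230),(181,186),(257,237),(202,155),(350,210),(240,300)],'side':[(246,207),(308,193),(262,316),(229,255),(303,233),(300,170),(360,250)]}[n]
    for u,v in px: print((u,v),np.round(P[v,u],1))
    # table fit
    print('table med', np.nanmedian(P[...,2][abs(P[...,2])<15]))
```

```text
top 0.9960886637369791
(256, 178) [605.5  -8.3  97.7]
(290, 228) [471.6 -98.6  96.7]
(148, 230) [462.5 270.7 104.1]
(181, 186) [568.4 179.5 157.8]
(257, 237) [451.2 -12.4  45. ]
(202, 155) [669.4 140.1  95.7]
(350, 210) [ 533.7 -280.7   12.2]
(240, 300) [280.3  33.2   2.5]
table med 1.2353746458364867
side 0.995941162109375
(246, 207) [600.5  -1.   93.6]
(308, 193) [ 466.2 -104.4   94.8]
(262, 316) [460.5 273.8 100.9]
(229, 255) [560.7 200.7 165.2]
(303, 233) [449.  -11.1  44.1]
(300, 170) [ 529.5 -277.5    9.6]
(360, 250) [300.8 -43.3   2.1]
table med 0.40111627194153243
```

View pics/c_top.png

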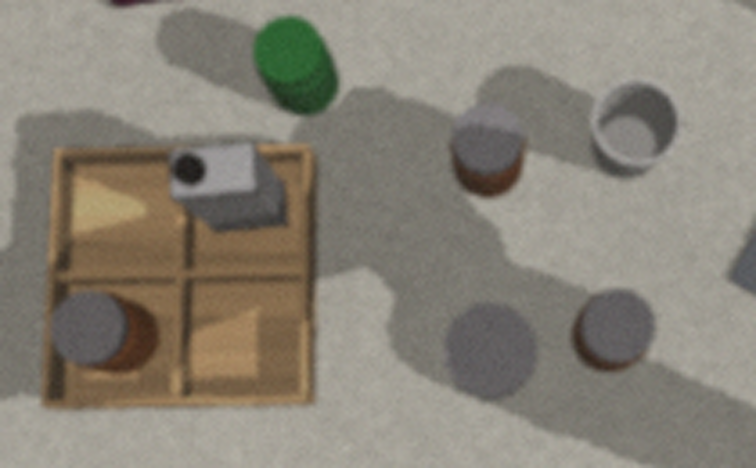

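View pics/c_side.png

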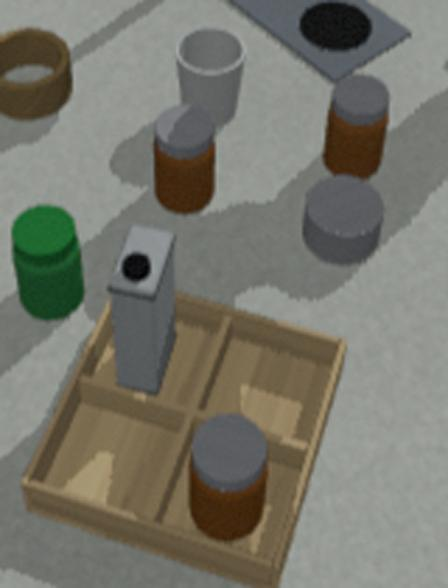

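Run:
```python
from h import *
def blob(name,lo,hi,box):
    im,d=load(name,'a'); P=cloud(name,d); x0,y0,x1,y1=box
    Q=P[y0:y1,x0:x1].reshape(-1,3); m=(Q[:,2]>lo)&(Q[:,2]<hi); return Q[m]
boxes={'top':dict(a=(240,162,275,200),b=(275,215,308,250),packed=(130,215,165,248),can=(240,220,275,256),cup=(280,158,312,192),green=(188,142,216,174)),
'side':dict(a=(232,195,262,238),b=(294,184,322,226),packed=(244,306,280,352),can=(286,222,320,252),cup=(240,170,270,208),green=(182,232,214,274))}
hs=dict(a=95,b=95,packed=101,can=45,cup=85,green=95)
for k in hs:
    for n in('top','side'):
        Q=blob(n,hs[k]-7,hs[k]+7,boxes[n][k])
        (c,r)=cv2.minEnclosingCircle(Q[:,:2].astype(np.float32)); 
        md=np.median(Q[:,:2],0); Q=Q[np.hypot(*(Q[:,:2]-md).T)<45]
        mn=np.percentile(Q,2,0);mx=np.percentile(Q,98,0)
        print(k,n,len(Q),'mean',Q.mean(0).round(1),'mid',((mn+mx)/2).round(1)[:2],'ext',(mx-mn).round(1)[:2],'circ',np.round(c,1),round(r,1))
# tin top
for n,b in(('top',(165,172,205,206)),('side',(214,236,250,306))):
    Q=blob(n,143,162,b); 
    r=cv2.minAreaRect(Q[:,:2].astype(np.float32)); print('tin top',n,len(Q),Q.mean(0).round(1),r)
    Q=blob(n,60,162,b); print(' tin all',len(Q),cv2.minAreaRect(Q[:,:2].astype(np.float32)))
# crate
for n,b in(('top',(125,172,216,262)),('side',(180,252,312,372))):
    Q=blob(n,38,54,b); 
    hull=cv2.minAreaRect(Q[:,:2].astype(np.float32)); print('crate',n,len(Q),Q.mean(0).round(1),hull, np.percentile(Q,1,0).round(),np.percentile(Q,99,0).round())
# pad
for n,b in(('top',(332,190,368,226)),('side',(284,158,316,182))):
    im,d=load(n,'a'); P=cloud(n,d); x0,y0,x1,y1=b
    m=im[y0:y1,x0:x1].max(2)<40; Q=P[y0:y1,x0:x1][m]; v,u=np.nonzero(m)
    (c,ax,an)=cv2.fitEllipse(max(cv2.findContours(m.astype(np.uint8),0,cv2.CHAIN_APPROX_NONE)[0],key=len))
    print('pad',n,len(Q),Q.mean(0).round(1),'ellc',np.array(c)+[x0,y0],onplane(n,np.array(c)+[x0,y0],7.).round(1))
```

```text
a top 310 mean [606.6  -4.4  95.8] mid [606.9  -4.2] ext [48.9 46.3] circ [607.5  -3.9] 27.2
a side 286 mean [603.4  -3.7  94.6] mid [603.6  -4.8] ext [48.7 48.2] circ [604.1  -5.6] 28.9
b top 328 mean [ 467.3 -101.1   95.7] mid [ 467.3 -101.3] ext [48.2 47.5] circ [ 467.5 -101.5] 26.9
b side 265 mean [ 463.9 -100.3   94.5] mid [ 463.9 -101.8] ext [48.  49.7] circ [ 463.5 -102.4] 27.8
packed top 347 mean [461.9 282.  101.8] mid [461.7 282.2] ext [49.  48.5] circ [462.6 283. ] 27.2
packed side 538 mean [458.6 282.7 100.4] mid [458.8 282. ] ext [48.  48.1] circ [459.6 281.4] 27.2
can top 534 mean [452.5  -8.   46. ] mid [452.8  -8.2] ext [63.2 63.5] circ [452.8  -8.1] 35.7
can side 517 mean [448.9  -7.2  44.3] mid [449.1  -8.5] ext [64.2 65.3] circ [448.5  -9.1] 37.4
cup top 141 mean [ 625.6 -119.1   84.8] mid [ 623.7 -117.6] ext [67.7 65.7] circ [ 623.7 -117.8] 34.9
cup side 141 mean [ 619.4 -119.9   83.1] mid [ 619.7 -118.6] ext [65.2 66.9] circ [619.6 -78.4] 75.2
green top 300 mean [673.8 147.4  96. ] mid [673.6 147.3] ext [49.5 47.4] circ [675.  148.1] 27.3
green side 366 mean [670
[... 385 characters left out ...]
.50604248046875), (36.043983459472656, 61.310630798339844), 5.261594772338867)
 tin all 848 ((564.0671997070312, 186.8213653564453), (36.533119201660156, 61.88751983642578), 5.937854290008545)
crate top 998 [500.9 234.5  44.7] ((509.8984375, 234.25462341308594), (201.75155639648438, 202.6311492919922), 1.6955114603042603) [408. 132.  38.] [611. 335.  52.]
crate side 1734 [510.3 245.7  43.9] ((549.0858764648438, 232.94900512695312), (287.42755126953125, 202.34811401367188), 1.6127043962478638) [405. 131.  38.] [675. 334.  53.]
pad top 496 [nan nan nan] ellc [350.06978226 209.82688141] [[ 535.  -282.3    7. ]]
pad side 322 [nan nan nan] ellc [299.4131155  168.88252735] [[ 533.1 -284.7    7. ]]
```

Run:
```python
from h import *
for n,b in(('top',(318,138,405,242)),('side',(238,130,330,190))):
    im,d=load(n,'a'); P=cloud(n,d); x0,y0,x1,y1=b
    I=im[y0:y1,x0:x1].astype(int); 
    m=((I[...,0]-I[...,2])>0).astype(np.uint8)
    m=cv2.morphologyEx(m,cv2.MORPH_OPEN,np.ones((2,2)))
    nl,L,st,_=cv2.connectedComponentsWithStats(m); k=1+np.argmax(st[1:,4]); m=L==k
    v,u=np.nonzero(m); X=onplane(n,np.c_[u+x0,v+y0],6.)[:,:2]
    Z=P[y0:y1,x0:x1,2][m]; X=X[(Z>-5)&(Z<20)]
    r=cv2.minAreaRect(X.astype(np.float32)); print(n,len(X),r, st[k])
    cv2.imwrite(f'pics/m_{n}.png',cv2.resize((m*255).astype(np.uint8),None,fx=4,fy=4,interpolation=0))
# head / post cloud: z>250
for n,b in(('top',(370,85,460,160)),('side',(240,30,290,145))):
    im,d=load(n,'a'); P=cloud(n,d); x0,y0,x1,y1=b
    Q=P[y0:y1,x0:x1].reshape(-1,3)
    H=Q[(Q[:,2]>285)&(Q[:,2]<375)]; S=Q[(Q[:,2]>40)&(Q[:,2]<250)]
    print(n,'head',len(H),H.mean(0).round(1),H.min(0).round(),H.max(0).round(),'post',len(S),np.median(S,0).round(1))
```

```text
top 2815 ((596.8724975585938, -321.7003479003906), (118.86665344238281, 266.46380615234375), 60.14856719970703) [   7    6   75   94 2835]
side 1974 ((588.716064453125, -314.4735107421875), (127.12381744384766, 313.8417053222656), 60.15622329711914) [   6    0   84   60 2095]
top head 1361 [ 674.7 -359.4  338. ] [ 636. -403.  289.] [ 732. -325.  362.] post 255 [ 689.8 -367.6  143.3]
side head 826 [ 676.  -352.2  328.6] [ 634. -408.  285.] [ 730. -322.  361.] post 469 [ 692.7 -368.8  123.4]
```

```bash
cd pics && python3 -c "
import cv2,numpy as np
a=cv2.imread('m_top.png');b=cv2.imread('m_side.png');h=max(a.shape[0],b.shape[0])
f=lambda x:np.pad(x,((0,h-x.shape[0]),(0,4),(0,0)),constant_values=90)
cv2.imwrite('m.png',np.hstack([f(a),f(b)]))"
```

```text
(no output)
```

View pics/m.png

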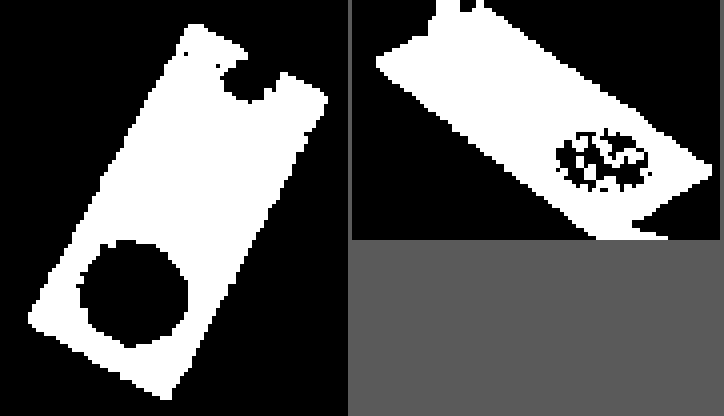

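```bash
cat >> h.py <<'E'
def go(x,y,z,head=None):
    """print tool-frame shift/spin to reach world TCP x,y,z and tool-y heading (deg, mod 180)"""
    from scipy.spatial.transform import Rotation as Ro
    s=arm.read_state(); R=Ro.from_quat(s['ee_rot']).as_matrix(); p=np.array(s['position'])
    d=R.T@(np.array([x,y,z])-p); h=np.degrees(np.arctan2(R[1,1],R[0,1]))
    print('t',round(float(s['clock']),2),'pos',p.round(1),'head',round(h,1),'tilt',np.degrees(np.arccos(-R[2,2])).round(2),'J',np.degrees(s['joints']).round(0),'F',np.round(s['contact_force'],1),'w',round(float(s['gripper_width']),1))
    sp=None if head is None else -((head-h+180)%360-180)
    print(' shift',d.round(1),'spin',None if sp is None else round(sp,1))
E
python3 - <<'E'
from h import *
im,d=load('top','a');P=cloud('top',d)
Q=P[225:275,465:512].reshape(-1,3);Q=Q[Q[:,2]>30];print('bottle',Q.min(0),Q.max(0))
Q=P[300:384,425:512].reshape(-1,3);Q=Q[(Q[:,2]>10)];print('box',Q.min(0),Q.max(0))
go(465.6,-101.6,217,180)
E
python3 -m jog '[[[-35,30,0,-10],[-80,72,0,-20],[-130,118,0,-30],[-175,160,0,-40],[-220,200,0,-50]]]' 78
```

```text
bottle [ 376.38424745 -653.22875835   30.00680339] [ 466.53631036 -610.80023037  174.18145112]
box [  87.93993354 -658.32843402   10.73386308] [ 284.90243235 -268.72343754  627.47806513]
t 0.1 pos [ 228.8 -581.4  403.7] head 111.5 tilt 0.11 J [-54.  22.   0.  -0. -68. -15.] F [-0.1  0.7  0.3] w 85.2
 shift [-396.   359.5  187.4] spin -68.5
clock: 0.72
position: [359.6, -314.9, 403.9]
ee_rot: [-0.586, 0.81, 0.001, 0.0]
contact_force: [1.5, -0.4, 0.3]
gripper_width: 78.0
```

```bash
python3 -c "
from h import *
go(465.6,-101.6,217,180)"
```

```text
t 0.72 pos [ 359.6 -314.9  403.9] head 161.8 tilt 0.13 J [-22.   8. -19.  -0. -63.   4.] F [ 1.5 -0.4  0.3] w 78.0
 shift [-235.4  -34.2  187.2] spin -18.2
```

```bash
python3 -m jog '[[[-50,-7,0,-5],[-100,-14,0,-10],[-150,-21,0,-14],[-200,-29,10,-18],[-235,-34,40,-18]]]' && python3 -c "
from h import *
go(465.6,-101.6,217,180)"
```

```text
clock: 1.35
position: [466.5, -100.3, 365.0]
ee_rot: [-0.706, 0.708, -0.0, 0.002]
contact_force: [-0.0, 0.0, -1.4]
gripper_width: 77.8
t 1.35 pos [ 466.5 -100.3  365. ] head 179.9 tilt 0.23 J [  7.  10. -23.  -0. -57.  -7.] F [-0.   0.  -1.4] w 77.8
 shift [  1.6   1.4 148. ] spin -0.1
```

```bash
python3 -m jog '[[[1,1,40,0],[1,1,80,0],[1,1,115,0],[1,1,140,0],[1,1,148,0]]]' && python3 -m jog '[[[0,0,0,0],[0,0,0,0],[0,0,0,0],[0,0,0,0],[0,0,0,0]]]' 45 && python3 -c "
from h import *
go(465.6,-101.6,217,180)"
```

```text
clock: 1.98
position: [465.4, -101.0, 215.4]
ee_rot: [-0.706, 0.708, 0.001, 0.0]
contact_force: [-0.1, 0.7, -0.1]
gripper_width: 77.7
clock: 2.6
position: [465.5, -101.0, 216.0]
ee_rot: [-0.706, 0.708, 0.001, 0.001]
contact_force: [-1.5, 0.9, 3.3]
gripper_width: 55.9
t 2.6 pos [ 465.5 -101.   216. ] head 179.9 tilt 0.11 J [  7.  22. -33.  -0. -35.  -7.] F [-1.5  0.9  3.3] w 55.9
 shift [ 0.6 -0.1 -1. ] spin -0.1
```

```bash
python3 -m jog '[[[0,0,0,0],[0,0,-15,0],[0,0,-45,0],[0,0,-90,0],[0,0,-130,0]]]'
python3 - <<'E'
from h import *
snap('side','b'); go(460.7,183.6,224,180)
im,d=load('side','b'); c=im[100:300,200:400]; cv2.imwrite('pics/b1.png',cv2.resize(c,None,fx=3,fy=3,interpolation=cv2.INTER_CUBIC))
E
```

```text
clock: 3.22
position: [465.1, -101.3, 346.7]
ee_rot: [-0.706, 0.708, 0.001, 0.001]
contact_force: [1.0, 0.5, -4.0]
gripper_width: 56.3
t 3.27 pos [ 466.7 -101.4  352.4] head 180.0 tilt 0.6 J [  7.  10. -24.   0. -55.  -7.] F [ 2.1 -0.4  1.1] w 56.0
 shift [-284.9    7.4  128.6] spin -0.0
```

View pics/b1.png

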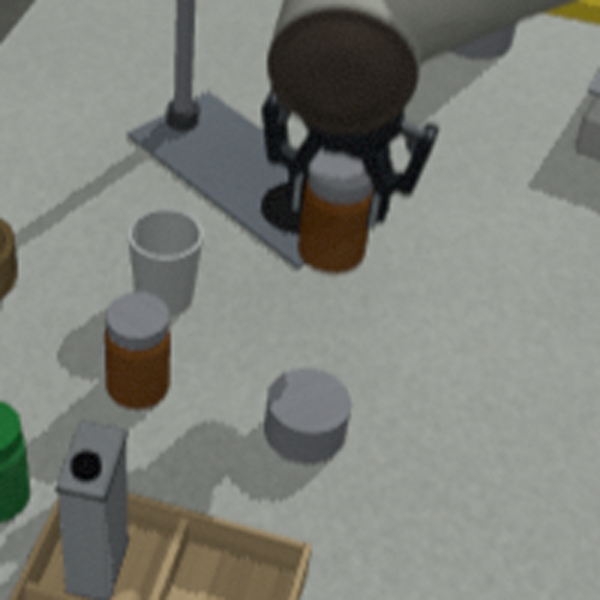

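```bash
python3 -m jog '[[[-50,2,0,0],[-110,4,0,0],[-170,5,0,0],[-230,6,0,0],[-285,7,20,0]]]' && python3 -c "
from h import *
go(460.7,183.6,223,180)"
```

```text
clock: 3.9
position: [459.9, 185.9, 333.1]
ee_rot: [0.707, -0.707, 0.004, -0.006]
contact_force: [1.0, -0.0, -4.1]
gripper_width: 55.9
t 3.9 pos [459.9 185.9 333.1] head -180.0 tilt 0.78 J [ 41.  13. -24.   0. -52. -41.] F [ 1.  -0.  -4.1] w 55.9
 shift [  2.6   0.6 110.1] spin 0.0
```

```bash
python3 -m jog '[[[1,0,25,0],[2,1,55,0],[2,1,80,0],[2,1,96,0],[2,1,104,0]]]' && python3 -c "
from h import *
go(460.7,183.6,222,180)" && python3 -m jog '[[[0,0,3,0],[0,0,6,0],[0,0,6,0],[0,0,6,0],[0,0,6,0]]]' && python3 -c "
from h import *
go(460.7,183.6,222,180)"
```

```text
clock: 4.53
position: [459.9, 183.9, 227.4]
ee_rot: [0.707, -0.707, 0.003, -0.004]
contact_force: [0.8, -0.1, -2.8]
gripper_width: 55.6
t 4.53 pos [459.9 183.9 227.4] head -180.0 tilt 0.63 J [ 41.  22. -31.   1. -37. -41.] F [ 0.8 -0.1 -2.8] w 55.6
 shift [ 0.3 -0.8  5.4] spin 0.0
clock: 5.15
position: [460.0, 183.9, 222.2]
ee_rot: [0.707, -0.707, 0.003, -0.005]
contact_force: [-2.3, -0.4, 4.9]
gripper_width: 55.9
t 5.15 pos [460.  183.9 222.2] head -180.0 tilt 0.67 J [ 41.  22. -31.   1. -36. -41.] F [-2.3 -0.4  4.9] w 55.9
 shift [ 0.3 -0.7  0.2] spin 0.0
```

```bash
python3 -m jog '[[[0,0,0,0],[0,0,0,0],[0,0,0,0],[0,0,0,0],[0,0,-3,0]]]' 78 && python3 -m jog '[[[0,0,-25,0],[0,0,-60,0],[0,0,-95,0],[0,0,-130,0],[0,0,-160,0]]]'
python3 - <<'E'
from h import *
go(605.2,-4.5,216,180)
im,d=snap('side','c'); c=im[160:370,180:340]; cv2.imwrite('pics/c1.png',cv2.resize(c,None,fx=2.8,fy=2.8,interpolation=cv2.INTER_CUBIC))
E
```

```text
clock: 5.78
position: [459.9, 183.9, 225.0]
ee_rot: [0.707, -0.707, 0.003, -0.004]
contact_force: [-0.3, 0.1, 0.6]
gripper_width: 77.7
clock: 6.4
position: [458.0, 183.5, 386.7]
ee_rot: [0.707, -0.707, 0.003, -0.005]
contact_force: [-0.5, -0.0, 0.6]
gripper_width: 77.7
t 6.4 pos [458.  183.5 386.7] head -180.0 tilt 0.71 J [ 41.  10. -19.   0. -60. -41.] F [-0.5 -0.   0.6] w 77.7
 shift [ 188.4 -145.   172.1] spin 0.0
```

View pics/c1.png

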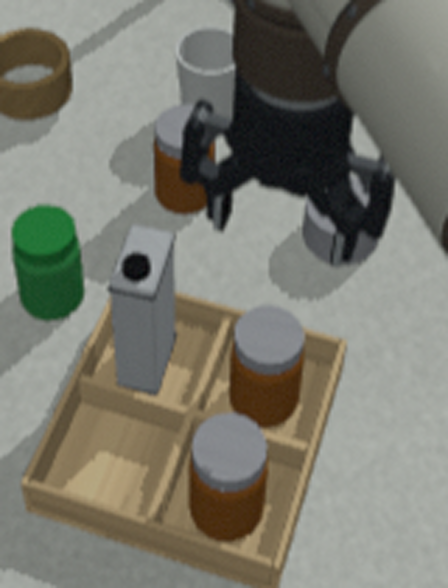

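```bash
python3 -m jog '[[[38,-29,0,0],[76,-58,0,0],[114,-87,0,0],[152,-116,10,0],[188,-145,40,0]]]' && python3 -c "
from h import *
go(605.2,-4.5,216,180)"
```

```text
clock: 7.08
position: [606.2, -4.9, 354.0]
ee_rot: [0.708, -0.706, 0.006, -0.011]
contact_force: [0.3, 0.2, -0.5]
gripper_width: 77.7
t 7.08 pos [606.2  -4.9 354. ] head -179.9 tilt 1.44 J [ 15.  22.  -7.  -0. -59. -15.] F [ 0.3  0.2 -0.5] w 77.7
 shift [  0.5   4.3 137.9] spin 0.1
```

```bash
python3 -m jog '[[[0,2,35,0],[0,4,75,0],[0,4,110,0],[0,4,130,0],[0,4,138,0]]]' && python3 -m jog '[[[0,0,0,0],[0,0,0,0],[0,0,0,0],[0,0,0,0],[0,0,0,0]]]' 45 && python3 -c "
from h import *
go(605.2,-4.5,216,180)"
```

```text
clock: 7.7
position: [605.2, -4.1, 214.4]
ee_rot: [0.708, -0.707, 0.006, -0.01]
contact_force: [0.4, 0.1, 0.4]
gripper_width: 77.5
clock: 8.32
position: [605.4, -4.0, 215.1]
ee_rot: [0.708, -0.706, 0.006, -0.01]
contact_force: [-1.6, 0.8, 1.7]
gripper_width: 56.0
t 8.32 pos [605.4  -4.  215.1] head -179.9 tilt 1.35 J [ 15.  31. -16.  -0. -42. -15.] F [-1.6  0.8  1.7] w 56.0
 shift [ 0.5  0.2 -0.9] spin 0.1
```

```bash
python3 -m jog '[[[0,0,-15,0],[0,0,-55,0],[0,0,-105,0],[0,0,-155,0],[0,0,-195,0]]]' && python3 -c "
from h import *
go(555.9,284.4,405,180)"
```

```text
clock: 8.95
position: [600.5, -5.4, 412.8]
ee_rot: [0.708, -0.706, 0.006, -0.011]
contact_force: [-0.2, 0.6, -4.2]
gripper_width: 56.7
t 8.95 pos [600.5  -5.4 412.8] head -179.9 tilt 1.47 J [ 15.  19.  -3.  -0. -67. -15.] F [-0.2  0.6 -4.2] w 56.7
 shift [-289.8   44.3    8.7] spin 0.1
```

```bash
python3 -m jog '[[[-58,9,0,0],[-116,18,0,0],[-174,27,0,0],[-232,36,0,0],[-290,44,5,0]]]' && python3 -c "
from h import *
go(555.9,284.4,222,180)"
```

```text
clock: 9.57
position: [555.4, 286.1, 409.5]
ee_rot: [0.708, -0.706, 0.006, -0.012]
contact_force: [1.5, 0.0, -3.2]
gripper_width: 56.1
t 9.57 pos [555.4 286.1 409.5] head -179.9 tilt 1.54 J [ 42.  22.   0.   1. -67. -42.] F [ 1.5  0.  -3.2] w 56.1
 shift [  3.2   4.3 187.4] spin 0.1
```

```bash
python3 -m jog '[[[1,1,40,0],[2,3,85,0],[3,4,130,0],[3,4,165,0],[3,4,180,0]]]' && python3 -m jog '[[[0,0,3,0],[0,0,6,0],[0,0,7,0],[0,0,7,0],[0,0,7,0]]]' && python3 -c "
from h import *
go(555.9,284.4,221,180)"
```

```text
clock: 10.2
position: [555.4, 284.0, 227.3]
ee_rot: [0.707, -0.707, 0.006, -0.01]
contact_force: [-0.3, 0.2, -2.9]
gripper_width: 56.3
clock: 10.82
position: [555.8, 284.2, 221.2]
ee_rot: [0.708, -0.707, 0.006, -0.01]
contact_force: [0.0, -0.2, -2.0]
gripper_width: 56.3
t 10.82 pos [555.8 284.2 221.2] head -179.9 tilt 1.39 J [ 42.  32. -13.   1. -44. -43.] F [ 0.  -0.2 -2. ] w 56.3
 shift [-0.2 -0.1  0.2] spin 0.1
```

```bash
python3 -m jog '[[[0,0,1,0],[0,0,2,0],[0,0,2,0],[0,0,2,0],[0,0,2,0]]]' && python3 -m jog '[[[0,0,0,0],[0,0,0,0],[0,0,0,0],[0,0,0,0],[0,0,-3,0]]]' 72 && python3 -m jog '[[[0,0,-25,0],[0,0,-60,0],[0,0,-95,0],[0,0,-130,0],[0,0,-160,0]]]'
python3 - <<'E'
from h import *
go(565.8,186.8,281,96)
im,d=snap('side','d'); c=im[160:370,180:340]; cv2.imwrite('pics/d1.png',cv2.resize(c,None,fx=2.8,fy=2.8,interpolation=cv2.INTER_CUBIC))
P=cloud('side',d)
Q=P[306:352,240:280].reshape(-1,3);Q=Q[abs(Q[:,2]-101)<6];print('packed',Q.mean(0))
E
```

```text
clock: 11.45
position: [555.7, 284.2, 221.1]
ee_rot: [0.708, -0.706, 0.006, -0.011]
contact_force: [-4.3, -0.7, 6.6]
gripper_width: 56.3
clock: 12.08
position: [555.6, 284.2, 223.8]
ee_rot: [0.708, -0.706, 0.006, -0.01]
contact_force: [0.3, 0.1, -0.1]
gripper_width: 72.0
clock: 12.7
position: [551.8, 283.2, 385.6]
ee_rot: [0.708, -0.706, 0.006, -0.011]
contact_force: [0.7, -0.2, -0.2]
gripper_width: 71.7
t 12.7 pos [551.8 283.2 385.6] head -179.9 tilt 1.46 J [ 42.  22.  -3.   1. -64. -42.] F [ 0.7 -0.2 -0.2] w 71.7
 shift [ 97.1 -11.3 104.3] spin 84.1
packed [458.70322776 282.23195023 100.32716729]
```

View pics/d1.png

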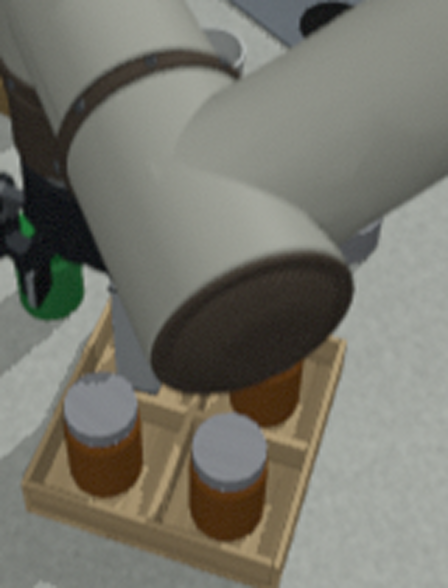

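```bash
python3 -m jog '[[[20,-3,0,10],[40,-5,0,20],[60,-7,0,30],[80,-9,0,40],[97,-11,0,50]]]' 78 && python3 -c "
from h import *
go(565.8,186.8,281,96)"
```

```text
clock: 13.38
position: [563.7, 185.8, 389.6]
ee_rot: [-0.34, 0.94, -0.001, 0.017]
contact_force: [-0.3, 0.2, -0.3]
gripper_width: 77.8
t 13.38 pos [563.7 185.8 389.6] head 129.8 tilt 1.91 J [ 34.  19.  -6.   1. -63. -84.] F [-0.3  0.2 -0.3] w 77.8
 shift [  1.1   0.8 108.6] spin 33.8
```

```bash
python3 -m jog '[[[1,1,5,10],[1,1,10,20],[1,1,30,30],[1,1,55,34],[1,1,70,34]]]' && python3 -c "
from h import *
go(565.8,186.8,281,96)"
```

```text
clock: 14.0
position: [564.3, 186.4, 318.2]
ee_rot: [-0.051, 0.999, 0.004, 0.015]
contact_force: [1.1, -0.0, 0.6]
gripper_width: 77.8
t 14.0 pos [564.3 186.4 318.2] head 95.9 tilt 1.82 J [  34.   23.  -12.    1.  -54. -119.] F [ 1.1 -0.   0.6] w 77.8
 shift [-0.4 -0.  37.2] spin -0.1
```

```bash
python3 -m jog '[[[0,0,12,0],[0,0,25,0],[0,0,35,0],[0,0,37,0],[0,0,37,0]]]' && python3 -m jog '[[[0,0,0,0],[0,0,0,0],[0,0,0,0],[0,0,0,0],[0,0,0,0]]]' 45
python3 - <<'E'
from h import *
go(565.8,186.8,281,96)
im,d=snap('side','e'); c=im[160:370,160:320]; cv2.imwrite('pics/e1.png',cv2.resize(c,None,fx=2.8,fy=2.8,interpolation=cv2.INTER_CUBIC))
E
```

```text
clock: 14.62
position: [565.6, 186.9, 281.4]
ee_rot: [-0.051, 0.999, 0.004, 0.016]
contact_force: [-0.1, 0.7, -0.4]
gripper_width: 78.0
clock: 15.25
position: [565.9, 186.8, 282.3]
ee_rot: [-0.051, 0.999, 0.004, 0.016]
contact_force: [0.2, -2.5, 6.3]
gripper_width: 59.4
t 15.25 pos [565.9 186.8 282.3] head 95.9 tilt 1.93 J [  34.   25.  -14.    1.  -49. -119.] F [ 0.2 -2.5  6.3] w 59.4
 shift [0.2 0.1 1.3] spin -0.1
```

View pics/e1.png

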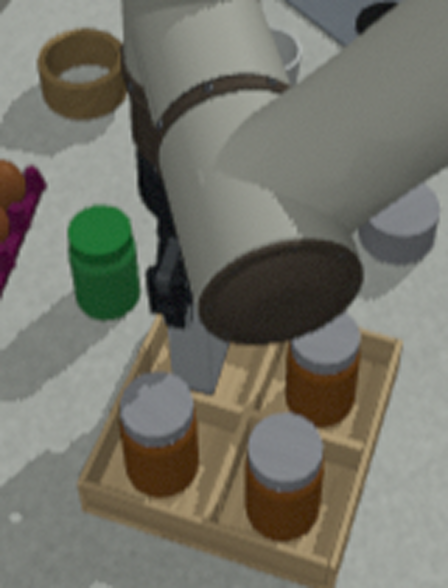

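```bash
python3 -m jog '[[[0,0,-6,0],[2,0,-15,0],[5,0,-25,0],[6,1,-25,-10],[6,1,-25,-20]]]' && python3 -c "
from h import *
go(558.7,186.4,307,181.65)"
```

```text
clock: 15.92
position: [558.6, 187.0, 307.5]
ee_rot: [-0.227, 0.974, 0.001, 0.017]
contact_force: [0.4, 0.4, -5.2]
gripper_width: 59.3
t 15.93 pos [558.6 187.  307.5] head 116.2 tilt 1.93 J [ 34.  23. -13.   1. -52. -99.] F [ 0.4  0.4 -5.2] w 59.3
 shift [ 0.2 -0.6  0.5] spin -65.4
```

```bash
python3 -m jog '[[[0,0,0,-10],[0,0,0,-20],[0,0,0,-30],[0,0,0,-40],[0,0,0,-50]]]' && python3 -m jog '[[[0,0,5,-10],[0,0,10,-16],[0,0,13,-16],[0,0,14,-16],[0,0,14,-16]]]'
python3 - <<'E'
from h import *
go(558.7,170,292,181.65)
im,d=snap('top','f'); c=im[130:280,100:300]; cv2.imwrite('pics/f1.png',cv2.resize(c,None,fx=3.8,fy=3.8,interpolation=cv2.INTER_CUBIC))
E
```

```text
clock: 16.55
position: [558.1, 187.1, 307.8]
ee_rot: [-0.619, 0.785, -0.006, 0.016]
contact_force: [0.3, 0.6, -3.9]
gripper_width: 59.5
clock: 17.18
position: [558.6, 187.3, 293.9]
ee_rot: [0.722, -0.691, 0.008, -0.015]
contact_force: [0.9, 0.4, -4.6]
gripper_width: 59.5
t 17.18 pos [558.6 187.3 293.9] head -177.5 tilt 1.92 J [ 34.  24. -14.   1. -50. -32.] F [ 0.9  0.4 -4.6] w 59.5
 shift [17.3  0.7  1.7] spin 0.8
```

View pics/f1.png

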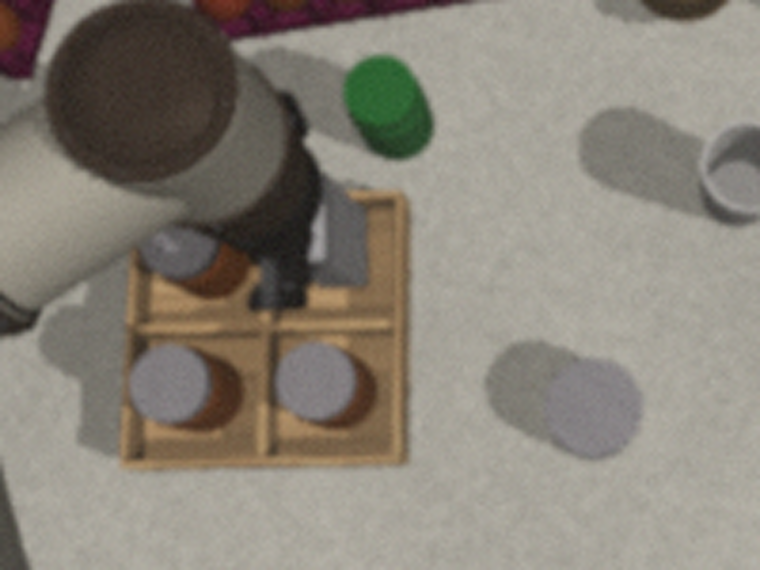

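```bash
python3 -m jog '[[[12,0,0,0],[22,0,0,0],[28,0,0,0],[34,0,0,0],[40,0,0,0]]]'
python3 - <<'E'
from h import *
go(558.7,109,292,181.65); print(arm.read_state()['wrist_torque'])
E
```

```text
clock: 17.85
position: [561.1, 148.4, 294.9]
ee_rot: [0.722, -0.692, 0.008, -0.018]
contact_force: [-2.0, 8.8, -1.6]
gripper_width: 59.0
t 17.85 pos [561.1 148.4 294.9] head -177.5 tilt 2.29 J [ 31.  23. -15.   0. -49. -29.] F [-2.   8.8 -1.6] w 59.0
 shift [39.3  4.2  2.2] spin 0.8
[ 2.80986228  0.70224434 -0.07615839]
```

```bash
python3 -m jog '[[[5,0,0,0],[10,0,0,0],[15,1,0,0],[20,1,0,0],[20,1,0,0]]]'
python3 - <<'E'
from h import *
go(558.7,109,292,181.65)
im,d=snap('top','g'); c=im[130:280,100:300]; cv2.imwrite('pics/g1.png',cv2.resize(c,None,fx=3.8,fy=3.8,interpolation=cv2.INTER_CUBIC))
E
```

```text
clock: 18.48
position: [561.3, 129.2, 295.4]
ee_rot: [0.722, -0.692, 0.008, -0.021]
contact_force: [-1.2, 6.4, -2.8]
gripper_width: 59.4
t 18.48 pos [561.3 129.2 295.4] head -177.6 tilt 2.55 J [ 29.  23. -16.   0. -49. -27.] F [-1.2  6.4 -2.8] w 59.4
 shift [20.2  3.6  2.9] spin 0.8
```

View pics/g1.png

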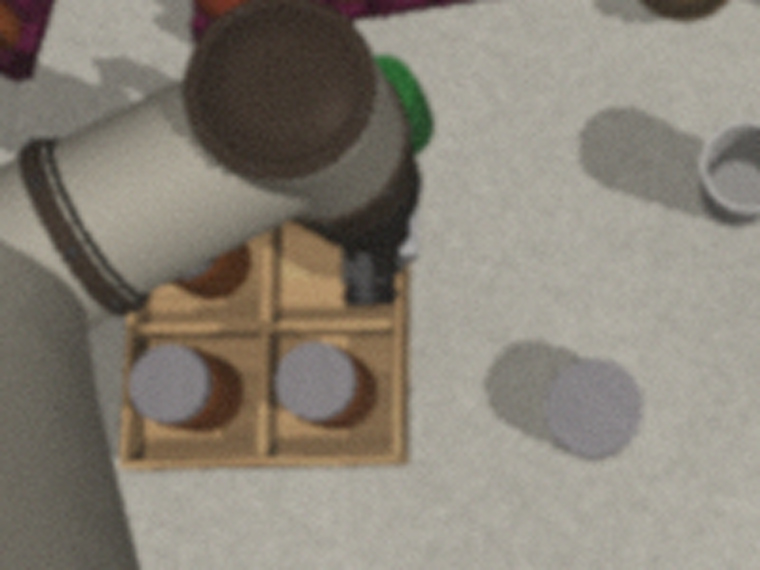

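```bash
python3 -m jog '[[[5,0,0,0],[10,0,0,0],[15,0,0,0],[21,0,0,0],[21,0,0,0]]]'
python3 - <<'E'
from h import *
go(558.7,109,450,181.65)
E
```

```text
clock: 19.15
position: [562.5, 108.9, 295.5]
ee_rot: [0.721, -0.692, 0.008, -0.023]
contact_force: [-0.1, 6.2, -4.6]
gripper_width: 59.5
t 19.15 pos [562.5 108.9 295.5] head -177.6 tilt 2.76 J [ 27.  22. -16.  -0. -49. -25.] F [-0.1  6.2 -4.6] w 59.5
 shift [  -3.4   -2.9 -154.4] spin 0.7
```

```bash
python3 -m jog '[[[-2,0,-25,0],[-3,-1,-60,0],[-3,-2,-100,0],[-3,-3,-135,0],[-3,-3,-155,0]]]'
python3 - <<'E'
from h import *
go(510,-180,450,60)
E
```

```text
clock: 19.77
position: [558.6, 107.8, 452.9]
ee_rot: [0.721, -0.692, 0.008, -0.024]
contact_force: [0.3, 0.5, -4.2]
gripper_width: 59.4
t 19.77 pos [558.6 107.8 452.9] head -177.7 tilt 2.9 J [ 27.  14.  -4.   0. -69. -25.] F [ 0.3  0.5 -4.2] w 59.4
 shift [285.5  60.4  -5.9] spin 122.3
```

```bash
python3 -m jog '[[[24,5,0,10],[48,10,0,20],[72,15,0,30],[96,20,0,40],[120,25,0,50]]]'
python3 - <<'E'
from h import *
go(510,-180,450,60)
E
```

```text
clock: 20.4
position: [538.0, -14.5, 449.0]
ee_rot: [-0.358, 0.933, 0.002, 0.024]
contact_force: [0.0, -0.4, -4.2]
gripper_width: 59.5
t 20.4 pos [538.  -14.5 449. ] head 132.0 tilt 2.82 J [ 16.  11.  -8.  -1. -68. -63.] F [ 0.  -0.4 -4.2] w 59.5
 shift [ 131.4 -104.3   -5.9] spin 72.0
```

```bash
python3 -m jog '[[[26,-21,0,10],[52,-42,0,20],[78,-63,0,30],[104,-84,0,40],[131,-104,0,50]]]' && python3 -c "
from h import *
go(510,-180,450,60)
" && python3 -m jog '[[[0,0,0,10],[0,0,0,20],[0,0,0,22],[0,0,0,22],[0,0,0,22]]]'
python3 - <<'E'
from h import *
go(513.5,-272.8,414,60)
snap('top','h');snap('side','h')
E
```

```text
clock: 21.02
position: [509.5, -180.9, 443.9]
ee_rot: [0.073, 0.997, 0.012, 0.02]
contact_force: [0.4, 0.0, -5.4]
gripper_width: 59.3
t 21.02 pos [ 509.5 -180.9  443.9] head 81.7 tilt 2.74 J [ -3.  12.  -8.  -1. -68. -95.] F [ 0.4  0.  -5.4] w 59.3
 shift [-0.6  1.1 -6. ] spin 21.7
clock: 21.65
position: [509.4, -180.8, 443.9]
ee_rot: [0.261, 0.965, 0.016, 0.018]
contact_force: [0.4, 0.5, -5.0]
gripper_width: 59.6
t 21.65 pos [ 509.4 -180.8  443.9] head 59.8 tilt 2.73 J [  -3.   12.   -8.   -1.  -68. -117.] F [ 0.4  0.5 -5. ] w 59.6
 shift [-49.1 -78.6  28.1] spin -0.2
```

View pics/h_side.png

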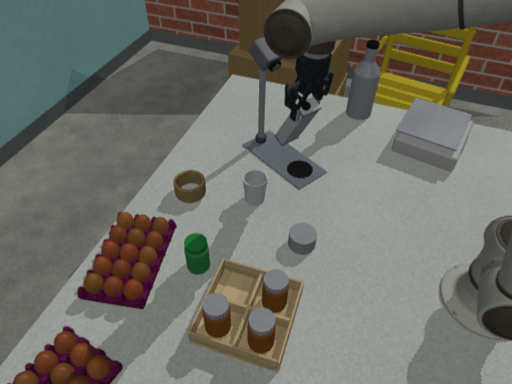

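View pics/h_top.png

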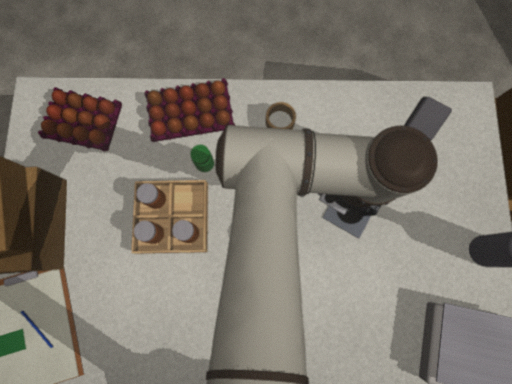

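```bash
cat >> h.py <<'E'
def tin(tag,box,g):
    from scipy.spatial.transform import Rotation as Ro
    im,d=load('side',tag); P=cloud('side',d); x0,y0,x1,y1=box
    I=im[y0:y1,x0:x1].astype(int); Q=P[y0:y1,x0:x1]
    m=(np.linalg.norm(Q-g,axis=2)<150)&(I.max(2)>65)&((I.max(2)-I.min(2))<30)&(Q[...,2]>100)
    cv2.imwrite(f'pics/{tag}_mask.png',cv2.resize((m*255).astype(np.uint8),None,fx=6,fy=6,interpolation=0))
    cv2.imwrite(f'pics/{tag}_crop.png',cv2.resize(im[y0:y1,x0:x1],None,fx=6,fy=6,interpolation=cv2.INTER_CUBIC))
    return Q[m],I[m]
E
python3 - <<'E'
from h import *
g=np.array([509,-181,288.])
Q,I=tin('h',(265,60,345,160),g)
print(len(Q),Q.min(0),Q.max(0))
a=np.radians(-30);ex=np.array([np.cos(a),np.sin(a),0]);ey=np.array([-ex[1],ex[0],0])
C=np.c_[(Q-g)@ex,(Q-g)@ey,Q[:,2]]
for z in range(120,330,12):
    s=C[(C[:,2]>=z)&(C[:,2]<z+12)]
    if len(s)>3: print(z,len(s),'ex',np.percentile(s[:,0],[5,50,95]).round(1),'ey',np.percentile(s[:,1],[5,50,95]).round(1))
E
```

```text
890 [ 474.05052367 -222.91750545  173.76412482] [ 590.31080243 -120.23983318  378.68131663]
168 12 ex [37.8 39.1 44.4] ey [-16.3   5.4  40.2]
180 49 ex [33.  39.9 62.4] ey [-8.3 38.7 41.7]
192 57 ex [27.7 36.9 64.5] ey [-8.8 38.1 41. ]
204 69 ex [21.4 28.7 59.6] ey [-8.6 37.8 40.6]
216 69 ex [15.3 26.2 49.9] ey [-6.6 37.8 40.5]
228 67 ex [ 9.5 16.7 47.3] ey [-11.8  36.9  40. ]
240 76 ex [ 4.  12.3 42.2] ey [-7.8 36.4 39. ]
252 78 ex [-2.7  7.9 34.7] ey [-11.3  36.2  38.8]
264 67 ex [-8.1 -2.3 30.2] ey [-10.2  35.4  38.8]
276 52 ex [-14.6 -10.    4.6] ey [-13.8  27.1  43.2]
288 52 ex [-20.1 -15.5  -3.8] ey [-19.1  31.2  41.9]
300 128 ex [-22.2 -16.8  -5.3] ey [-21.4   6.8  41. ]
312 89 ex [-13.9  -4.    6.5] ey [-45.1 -10.3  33.9]
324 7 ex [-4.4  5.4 12. ] ey [41.9 65.9 66.6]
```

```bash
cd pics && python3 -c "
import cv2,numpy as np
a=cv2.imread('h_crop.png');b=cv2.imread('h_mask.png');cv2.imwrite('hm.png',cv2.resize(np.hstack([a,b]),None,fx=.8,fy=.8))"
```

```text
(no output)
```

View pics/hm.png

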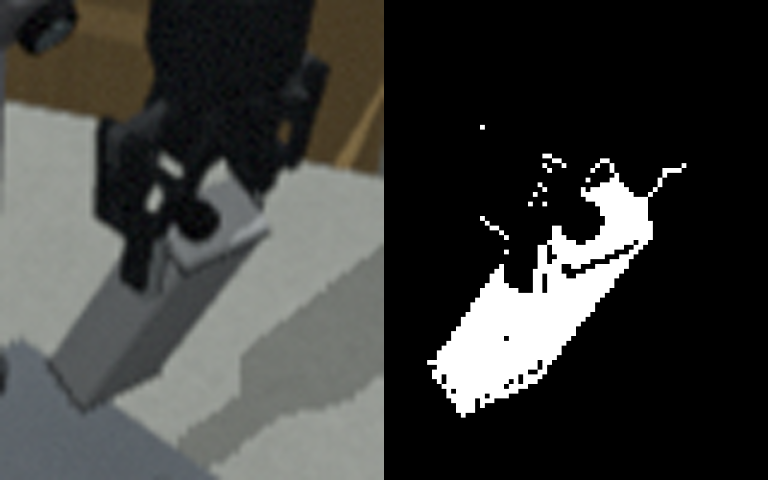

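```bash
cat >> h.py <<'E'
def fitplane(X):
    for _ in range(6):
        c=X.mean(0); n=np.linalg.svd(X-c,full_matrices=False)[2][2]; r=abs((X-c)@n); X=X[r<max(2.0,2*r.mean())]
    return c,n,len(X),r.mean()
def tinpose(Q,g,aa=30):
    a=np.radians(-30);ex=np.array([np.cos(a),np.sin(a),0]);ey=np.array([-ex[1],ex[0],0]);ez=np.array([0,0,1.])
    B=np.c_[ex,ey,ez]; C=(Q-g)@B
    fx=np.array([np.cos(np.radians(aa)),0,np.sin(np.radians(aa))]); fz=np.array([-fx[2],0,fx[0]])
    xp=C@fx; zp=C@fz
    print('xp pct',np.percentile(xp,[1,5,50,95,99]).round(1),'zp pct',np.percentile(zp,[1,5,50,95,99]).round(1))
    nar=C[(C[:,1]>33)&(zp<0)]; br=C[(C[:,1]<33)&(zp<5)&(xp<0)]
    for nm,X in(('narrow',nar),('broad',br)):
        c,n,k,r=fitplane(X); n=n*np.sign(n[np.argmax(abs(n))]); print(nm,k,'c',c.round(1),'n',n.round(3),'res',r.round(2))
        if nm=='broad': print('  lean deg from broad', np.degrees(np.arctan2(n[2],n[0])).round(1),'yaw',np.degrees(np.arctan2(n[1],n[0])).round(1))
    return C
E
python3 - <<'E'
from h import *
g=np.array([509.4,-180.8,288.9])
Q,I=tin('h',(265,60,345,160),g)
C=tinpose(Q,g)
E
```

```text
xp pct [-22.1 -20.2  -7.6  17.4  28.9] zp pct [-118.3 -110.2  -30.7   28.2   53.6]
narrow 296 c [ 31.5  37.9 -58. ] n [0.002 0.999 0.033] res 0.81
broad 233 c [ 10.6   8.  -53.5] n [ 0.898 -0.026  0.439] res 0.43
  lean deg from broad 26.0 yaw -1.6
```

```bash
cat >> h.py <<'E'
def tincentre(C,g,lean,verbose=1):
    L=np.radians(lean); u=np.array([-np.sin(L),-.033,np.cos(L)]); n=np.array([np.cos(L),-.026,np.sin(L)]); e=np.array([0,.999,.033])
    a=C@u; nar=(abs(C@e-np.median((C[(C[:,1]>33)&(a<0)])@e))<3)
    bot=np.percentile(a[nar],[0.5,1,2]); top=np.percentile(a[nar],[98,99,99.5])
    dn=np.median((C[(C[:,1]<30)&(a<-10)&(C@n<-5)])@n)+18; de=np.median((C[nar])@e)-30
    c=n*dn+e*de+u*(bot[1]+75)
    a_=np.radians(-30);B=np.c_[[np.cos(a_),np.sin(a_),0],[-np.sin(a_),np.cos(a_),0],[0,0,1]]
    W=g+B@c; print('bot',bot.round(1),'top',top.round(1),'dn',dn.round(1),'de',de.round(1),'centre local',c.round(1),'world',W.round(1)); return W
E
python3 - <<'E'
from h import *
g=np.array([509.4,-180.8,288.9])
Q,I=tin('h',(265,60,345,160),g)
C=tinpose(Q,g); W=tincentre(C,g,26)
from scipy.spatial.transform import Rotation as Ro
s=arm.read_state();R=Ro.from_quat(s['ee_rot']).as_matrix();print('grasp pt',(np.array(s['position'])+155*R[:,2]).round(1),'W-tcp',W-s['position'],'shift for focus',R.T@(np.array([533,-284,220])-W),W)
E
```

```text
xp pct [-22.1 -20.2  -7.6  17.4  28.9] zp pct [-118.3 -110.2  -30.7   28.2   53.6]
narrow 296 c [ 31.5  37.9 -58. ] n [0.002 0.999 0.033] res 0.81
broad 233 c [ 10.6   8.  -53.5] n [ 0.898 -0.026  0.439] res 0.43
  lean deg from broad 26.0 yaw -1.6
bot [-121.9 -120.7 -118.7] top [25.1 28.2 33.3] dn 3.8 de 6.0 centre local [ 23.5   7.4 -39.2] world [ 533.5 -186.1  249.7]
grasp pt [ 516.1 -177.4  289.1] W-tcp [  23.95878847   -5.30404928 -194.20250009] shift for focus [-48.21725123 -85.92414325  27.51428826] [ 533.45741166 -186.10867305  249.69809171]
```

```bash
python3 -m jog '[[[-12,-22,0,0],[-24,-44,0,0],[-36,-64,8,-1],[-44,-79,18,-1.5],[-48,-86,27,-1.5]]]' && python3 -m jog '[[[0,0,0,0],[0,0,0,0],[0,0,0,0],[0,0,0,0],[0,0,0,0]]]'
python3 - <<'E'
from h import *
go(509,-277.8,416,60)
im,d=snap('side','i'); cv2.imwrite('pics/i_c.png',cv2.resize(im[20:200,200:400],None,fx=3.3,fy=3.3,interpolation=cv2.INTER_CUBIC))
E
```

```text
clock: 22.38
position: [508.8, -279.3, 414.1]
ee_rot: [0.249, 0.968, 0.016, 0.018]
contact_force: [0.9, 0.6, -4.7]
gripper_width: 59.7
clock: 23.0
position: [508.8, -279.1, 414.4]
ee_rot: [0.248, 0.968, 0.016, 0.018]
contact_force: [0.5, -0.7, -4.5]
gripper_width: 59.5
t 23.0 pos [ 508.8 -279.1  414.4] head 61.3 tilt 2.74 J [ -13.   17.   -5.   -2.  -66. -105.] F [ 0.5 -0.7 -4.5] w 59.5
 shift [ 0.4  1.3 -1.6] spin 1.3
```

View pics/i_c.png

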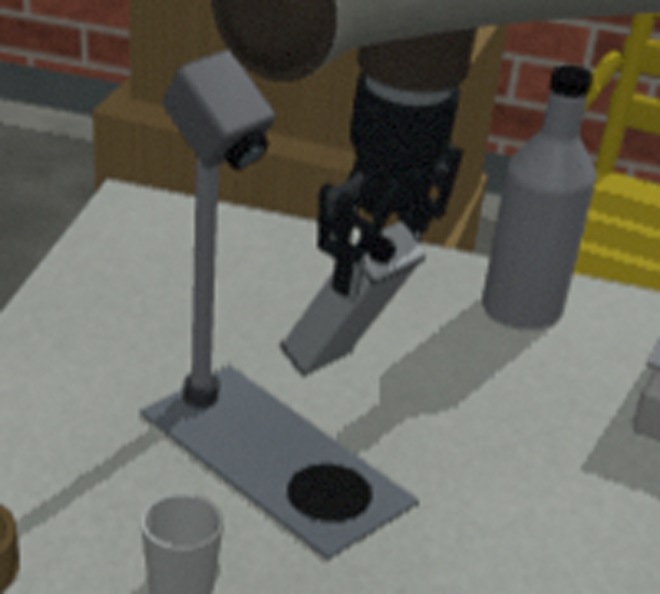

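Run:
```python
from h import *
g=np.array([508.8,-279.1,259.4])
Q,I=tin('i',(265,80,345,150),g)
C=tinpose(Q,g); W=tincentre(C,g,26); print('err',(W-[533,-284,220]).round(1))
im,d=load('side','i');P=cloud('side',d)
for k,b in dict(cup=(240,170,270,208),can=(286,222,320,252),j3=(262,268,290,312),j2=(200,292,232,338),j1=(244,306,280,352)).items():
    x0,y0,x1,y1=b;h={'cup':85,'can':45}.get(k,101);q=P[y0:y1,x0:x1].reshape(-1,3);q=q[abs(q[:,2]-h)<6];print(k,len(q),q.mean(0).round(1))
print(np.round(arm.read_state()['joint_vel'],3))
```

```text
xp pct [-21.8 -20.1  -8.1  16.2  24.6] zp pct [-118.  -109.3  -34.4   26.9   38.2]
narrow 254 c [ 30.8  38.5 -57.9] n [-0.028  0.999  0.035] res 0.82
broad 190 c [ 10.    8.  -52.1] n [0.898 0.002 0.44 ] res 0.42
  lean deg from broad 26.1 yaw 0.1
bot [-122.4 -121.4 -119.3] top [22.8 25.6 28.8] dn 3.9 de 6.4 centre local [ 23.8   7.9 -39.8] world [ 533.4 -284.2  219.6]
err [ 0.4 -0.2 -0.4]
cup 126 [ 619.7 -118.8   83.5]
can 518 [449.   -7.3  44.4]
j3 462 [461.4 187.  100.4]
j2 510 [558.5 283.4 100.4]
j1 526 [458.8 282.2 100.3]
[-0.001  0.002  0.001 -0.002 -0.     0.001]
```

```bash
python3 -c "
from bench import arm
print(arm.job_done()); s=arm.read_state(); print(s['clock'],s['position'],s['gripper_width'],s['contact_force'])"
```

```text
the job is handed in; nothing more can be done
None
the job is handed in; nothing more can be done
```

I packed both amber jars and handed the job in with the tin held at the reading point, after about 23 s of the 72 s allowed. No verdict is reported, so what follows is from my own last checks.

- **Jars:** Jar b stands in the near right cell and jar a in the far left cell, beside the jar already there. The last side view has all three lids about 100 mm up and within about 5 mm of their cell centres.
- **Tin:** The jog moves cannot tilt the tool. I gripped the tin across its 60 mm width and tipped it inside the grip by pushing it against the crate's right wall, at about 9 N. I then carried it to the reader.
- **Tin at the reader:** Its centre measured within 1 mm of the reading point. The lean is 26° rather than 30°, a 4° error that I left because the limit is 12°. Yaw is about 0° off and the sideways tilt about 2°. The grip reads 59.5 mm with the joints at rest, and the tin is clear of the reader.
- **Cup and steel can:** The cup measured within 1 mm of its first side-camera position. The can measured within about 1 mm.

**Doubts:**
- The two cameras disagreed by about 3 mm in x.
- The tool drifted to 2.7° off vertical over the moves; I corrected for it in the last move.
- The final tin position rests on the side camera alone, because the arm hid the tin from the top one.

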